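# Line up the washed lab ware by height on the drip tray

### The arm

A 7-joint arm with a two-finger parallel gripper is mounted at the origin on a cart in front of the work surface, level with it; the furniture and walls round the work are solid. World frame = base frame: x ahead of the robot, y to its left, z up, the work surface at z = 0. Lengths are in m, angles in rad, forces in N, time in s.
With the tool pointing down it reaches from about 0.425 to 0.925 m from the base axis. Payload 6.8 kg.
Tool frame: the origin (TCP) lies at the very end of the fingers, on their centre line; the grasp point (between the pads) lies 19 mm behind it; z points along the fingers, y is the line along which they close (so a half turn about z gives the same grasp; the last joint's range is limited). The gripper opens to 85 mm and grips with 20 to 120 N. Pads are 22 mm wide; open, the fingers measure 114 mm over their backs; the gripper's body (76 mm by 85 mm) begins 54 mm behind the grasp point. The pads swing forward as they close: fully open they stand 13 mm farther back than shut.
Start: joints at [-1.278, 0.477, 0.022, 1.555, -0.011, 1.109, -0.083], TCP at [0.263, 0.622, 0.231] pointing down, gripper open.
Joint ranges: [-2.96, 2.96], [-0.34, 2.1], [-1.41, 1.46], [0.24, 2.44], [-1.37, 4.51], [0.17, 1.92], [-2.96, 2.96]. Speed limits (rad/s): [2.39, 2.39, 3.14, 3.14, 3.14, 3.14, 3.14].

### API

Orientations are given as a unit quaternion [w, x, y, z].
In Python, from station import monitor, eyes, bot gives the robot as it stands.
- The arm moves only by the tool inch_along, called after "Emit:" by a JSON object that holds its "op" and its "data", one argument or row to a line. Schema: {"type":"object","properties":{"steps":{"type":"string"},"clamp_n":{"type":"number"},"only":{"type":"string"},"quiet":{"type":"boolean"},"lines":{"type":"string"}},"required":["steps"],"additionalProperties":false}. steps is a string of 1 to 20 rows, parted by semicolons, with the numbers parted by spaces; each row has 5 numbers: dx, dy, dz in m, then a turn about the tool's z in rad, then the opening from 0.0 (shut) to 1.0 (fully open); each row shifts and turns the commanded pose from where the row before left it, along the tool's axes as they then stand; what a row does not reach is not made up. A row lasts 1/10 s, in which the tool goes at most 0.05 m and 0.15 rad, less where a joint would pass 70% of its speed; a pose out of reach is approached as far as the arm can. The fingers move at their own pace and stop on an object; clamp_n is the grip in N (left out, the last holds). Time passes only in rows, so rows that do not move let the fingers close. The tool returns the time, the measured TCP pose, the force, the opening and the grip force at its end. only (a regular expression) keeps the lines of the reply that match it, lines (a string "A,B") keeps lines A to B, and quiet returns only ok. Input that does not fit is refused with a message, and nothing moves.
- monitor.get_obs(): the state, without advancing time (a new reading comes with each control period).
- eyes.read_camera(name): name is "scene" or "top" or "wrist"; returns the picture (420x560x3 uint8, blue, green, red); there is no depth.
- eyes.camera_info(name): a dict with "vertical_fov" (degrees; the focal length in pixels is half the picture's height over the tangent of half this angle, whatever the lens; pixels are square), "cx", "cy" (the principal point, pixels), "view" (4x4, takes a point from world to camera coordinates); the wrist camera has in their place "hand_eye" (4x4, takes a point from camera to tool coordinates, whose origin is the TCP and whose axes are the flange's). Camera axes: x right, y up, looking along -z (the intrinsics and any distortion apply to the point x, -y, -z); pixel columns grow to the right and rows downward; lengths in m; the calibration is good to about 2 mm. A picture is of the moment at which its call begins: read the wrist's pose just before it. camera_info takes no time and is no camera call.
- bot.hand_in(): hands the job in; it is judged then, once.
The state is a dict: "t": time; "q": joint angles; "joint_vel": joint speeds; "joint_torque": joint torques, N m; "eef_pos": TCP position; "tool_rot": TCP orientation; "contact_force": force on the tool from outside, world axes, zero at the start; "torque": the same for the moment, N m; "gripper_width": opening from 0.0 (shut) to 1.0 (fully open); "grasp_force": force on a finger pad.
Only numpy, scipy, OpenCV 4.12 (cv2) and the standard library are available. Lean on these libraries where they do the work, as an engineer would, in place of code of your own. Each camera call takes 0.05 s, during which the arm holds its last target. There are 200 camera calls.

### The job

Line the four washed pieces of lab ware that stand around the big glass bottle (blue screw cap, dropper bottle with green cap, white wide-neck bottle, measuring cylinder) up by height on the drip tray beyond the pump, each standing upright in the middle of its own black mat: the tallest on the mat next to the red post, then falling in height to the shortest on the mat next to the white post. Leave them standing free, never knock any of them over, and leave the small amber vial in peace.

Things in the scene. Friction and masses are not known exactly. Their poses are not given: they have to be found in the camera images.
- bottle_cap_blue: blue round screw cap of a large bottle, lying open side down, a plain upright cylinder 54 mm across and 27 mm high. Origin: centre of its underside, z up.
- dropper_bottle: small white dropper bottle with a green cap, round, 66 mm high (a like one farther back beside the wash bottle has no part in this); body 30 mm across up to about 45 mm, cap 21 mm across. Origin: centre of its underside, z up.
- pe_bottle_small: white round wide-neck plastic bottle, 47 mm across and 88 mm high; (like ones on the far ledge have no part in this); to the grip it is a straight cylinder of 47 mm. Origin: centre of its underside, z up.
- measuring_cylinder: clear measuring cylinder on a blue hexagonal foot, 189 mm high (another at the far left of the bench has no part in this); foot 58 x 66 mm and 6 mm thick; the tube is 26 mm across and to the grip is a square post of 26 mm whose faces look along its own x and y axes (at the start within 0.25 rad of the world axes). Origin: centre of its underside, z up.
- mat_0: one of four equal black round rubber mats, 60 mm across, 2 mm thick, fixed 68 mm apart in a straight row, mat_0 to mat_3 in order, on a steel drip tray (320 x 90 mm, floor 6 mm, rim 10 mm high). Origin: centre of its underside; its top is 8 mm above the worktop. Its x axis runs along the row from mat_0 (nearest the robot) towards mat_3 (farthest), its y axis across the row.
- mat_1: one of four equal black round rubber mats, 60 mm across, 2 mm thick, fixed 68 mm apart in a straight row, mat_0 to mat_3 in order, on a steel drip tray (320 x 90 mm, floor 6 mm, rim 10 mm high). Origin: centre of its underside; its top is 8 mm above the worktop. Its x axis runs along the row from mat_0 (nearest the robot) towards mat_3 (farthest), its y axis across the row.
- mat_2: one of four equal black round rubber mats, 60 mm across, 2 mm thick, fixed 68 mm apart in a straight row, mat_0 to mat_3 in order, on a steel drip tray (320 x 90 mm, floor 6 mm, rim 10 mm high). Origin: centre of its underside; its top is 8 mm above the worktop. Its x axis runs along the row from mat_0 (nearest the robot) towards mat_3 (farthest), its y axis across the row.
- mat_3: one of four equal black round rubber mats, 60 mm across, 2 mm thick, fixed 68 mm apart in a straight row, mat_0 to mat_3 in order, on a steel drip tray (320 x 90 mm, floor 6 mm, rim 10 mm high). Origin: centre of its underside; its top is 8 mm above the worktop. Its x axis runs along the row from mat_0 (nearest the robot) towards mat_3 (farthest), its y axis across the row.
- red_post: small red marker post, 20 mm across and 28 mm high, fixed at one end of the drip tray, 45 mm beyond the middle of the nearest mat (mat_0 or mat_3, it varies); an equal white post stands at the other end. The tallest piece belongs next to the red post. Origin: centre of its underside, 6 mm above the worktop.
- amber_vial: bystander: amber glass vial with black cap, 33 mm across, 60 mm high, just behind the pump box; leave it there. Origin: centre of its underside. Fixed, never moving: the blue pump box between pieces (left) and tray (right), 187 mm high, x 0.39 to 0.61, y -0.12 to 0.11 m (its head reaches x 0.31); the big glass bottle, 136 mm across, 262 mm high, axis at x 0.42, y 0.32 m.
Things that resemble listed ones, but are neither listed nor needed, are in the scene too. What is shaped like the dropper_bottle but purple is not meant.

How it is judged:
At the end, for the whole second after the job is handed in: From the red post on, the mats carry measuring cylinder, white bottle, dropper bottle, blue cap, each within 12 mm of its mat's centre, underside less than 13 mm above the worktop, upright within 0.08 rad, released and at rest (((horizontal distance between red_post and mat_0 below 0.1 m and horizontal distance between measuring_cylinder and mat_0 below 0.012 m and horizontal distance between pe_bottle_small and mat_1 below 0.012 m and horizontal distance between dropper_bottle and mat_2 below 0.012 m and horizontal distance between bottle_cap_blue and mat_3 below 0.012 m) or (horizontal distance between red_post and mat_3 below 0.1 m and horizontal distance between bottle_cap_blue and mat_0 below 0.012 m and horizontal distance between dropper_bottle and mat_1 below 0.012 m and horizontal distance between pe_bottle_small and mat_2 below 0.012 m and horizontal distance between measuring_cylinder and mat_3 below 0.012 m)) and height (world z) of each of bottle_cap_blue, dropper_bottle, pe_bottle_small, measuring_cylinder below 0.013 m and angle between each of bottle_cap_blue, dropper_bottle, pe_bottle_small, measuring_cylinder's own z axis and vertical below 0.08 rad and linear speed of each of bottle_cap_blue, dropper_bottle, pe_bottle_small, measuring_cylinder below 0.02 m/s and angular speed of each of bottle_cap_blue, dropper_bottle, pe_bottle_small, measuring_cylinder below 0.2 rad/s and contact force between each of bottle_cap_blue, dropper_bottle, pe_bottle_small, measuring_cylinder and the fingers below 0.05 N); the robot touches nothing.
It fails at once if a piece is knocked or tipped over (tilted more than 0.7 rad) (angle between any of bottle_cap_blue, dropper_bottle, pe_bottle_small, measuring_cylinder's own z axis and vertical above 0.7 rad).
It fails at once if the amber vial is moved by more than 30 mm or tipped (distance of amber_vial from where it was at the start of the episode above 0.03 m or angle between amber_vial's own z axis and vertical above 0.5 rad).
It also fails if it takes over 147 s, if anything falls off the work surface, if the arm or the gripper's body presses on something with over 40 N, if the wrist force passes 120 N, or if a joint passes its speed limit or range.

## Working session

There is one attempt and no reset: what is moved stays moved. The work goes in short steps, Python scripts to look and compute and a tool call to move; the robot and the scene stay as the last step left them, time stands still between calls to the robot, and variables do not carry over. Pictures are saved under pics/ and viewed, at most 14 in all, crops included, and the job is handed in when it is done.

```bash
ls; mkdir -p pics; python3 - <<'E'
from station import monitor, eyes, bot
import cv2,json
o=monitor.get_obs(); print({k:o[k] for k in('t','eef_pos','tool_rot','gripper_width')})
for n in('scene','top','wrist'):
    print(n,eyes.camera_info(n)); im=eyes.read_camera(n); cv2.imwrite(f'pics/{n}0.png',im)
E
```

```text
pics
{'t': 0.0, 'eef_pos': array([0.26313378, 0.62095631, 0.23033666]), 'tool_rot': array([-1.10177649e-04,  1.99046814e-01,  9.79989559e-01, -9.04570027e-04]), 'gripper_width': 1.0001920393368529}
scene {'vertical_fov': 56.56670043575248, 'cx': 281.14251362748155, 'cy': 208.85180120044137, 'view': array([[ 0.92634785,  0.37662617, -0.00569205, -0.54674865],
       [-0.33203649,  0.82362403,  0.45977736,  0.04101475],
       [ 0.17785229, -0.4240238 ,  0.88801598, -1.33594979],
       [ 0.        ,  0.        ,  0.        ,  1.        ]])}
top {'vertical_fov': 57.865609583339086, 'cx': 278.88197857746127, 'cy': 208.0660705248597, 'view': array([[-0.02243788, -0.99942312, -0.02549464,  0.15417822],
       [ 0.98252127, -0.02675769,  0.18421722, -0.54238686],
       [-0.18479313, -0.02091558,  0.98255485, -0.90543289],
       [ 0.        ,  0.        ,  0.        ,  1.        ]])}
wrist {'vertical_fov': 63.624543113406375, 'cx': 284.82645579622863, 'cy': 210.32832819274694, 'hand_eye': array([[-1.06600233e-04,  9.49617635e-01,  3.13410810e-01,
         8.02721400e-02],
       [ 9.99999993e-01,  8.28114460e-05,  8.92152456e-05,
        -3.61384222e-04],
       [ 5.87663682e-05,  3.13410817e-01, -9.49617637e-01,
        -1.41476693e-01],
       [ 0.00000000e+00,  0.00000000e+00,  0.00000000e+00,
         1.00000000e+00]])}
```

View pics/scene0.png

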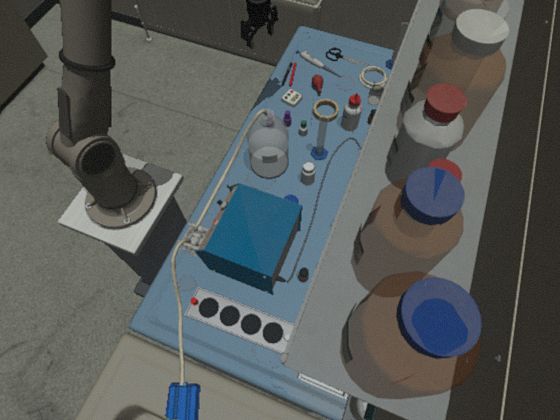

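View pics/top0.png

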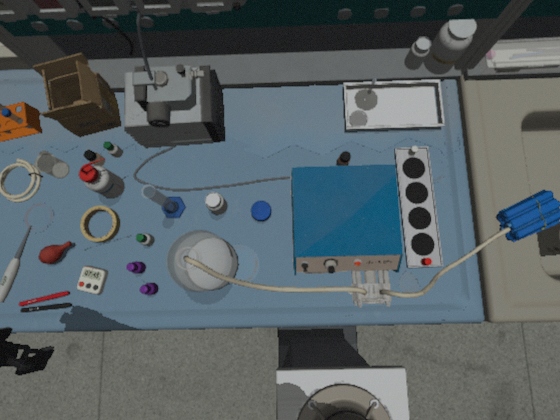

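View pics/wrist0.png

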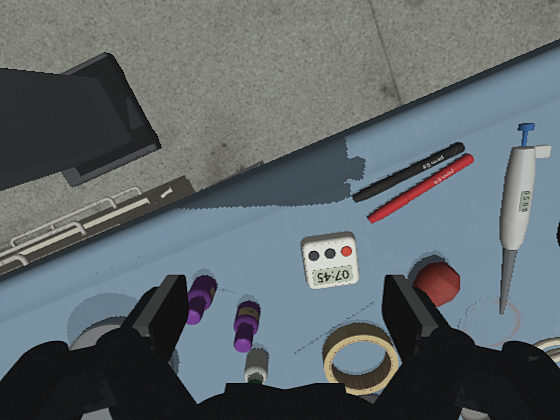

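The scene and top pictures show the four pieces left of the pump. In the top picture the cylinder foot is at (173,208), the white bottle at (215,203), the blue cap at (261,211) and the green dropper at (144,240). The mats run from (423,243), next to the red post at (427,262), to (413,168). That makes the red end mat_0. The wrist picture shows only the pens and purple bottles.

```bash
cat > h.py <<'E'
from station import monitor, eyes, bot
import cv2, numpy as np
from scipy.spatial.transform import Rotation as R
def pose():
    o=monitor.get_obs(); q=o['tool_rot']; T=np.eye(4)
    T[:3,:3]=R.from_quat(np.r_[q[1:],q[0]]).as_matrix(); T[:3,3]=o['eef_pos']; return T
def ray(name,uv,T=None):
    i=eyes.camera_info(name); f=210/np.tan(np.radians(i['vertical_fov']/2))
    C=T@i['hand_eye'] if name=='wrist' else np.linalg.inv(i['view'])
    d=C[:3,:3]@[(uv[0]-i['cx'])/f,-(uv[1]-i['cy'])/f,-1]; return C[:3,3],d/np.linalg.norm(d)
def plane(r,z): return r[0]+r[1]*(z-r[0][2])/r[1][2]
def cross(rs):
    A=[np.eye(3)-np.outer(d,d) for _,d in rs]
    p=np.linalg.solve(sum(A),sum(a@o for a,(o,_) in zip(A,rs)))
    return p,[1e3*np.linalg.norm(a@(p-o)) for a,(o,_) in zip(A,rs)]
def proj(name,P,T=None):
    i=eyes.camera_info(name); f=210/np.tan(np.radians(i['vertical_fov']/2))
    V=np.linalg.inv(T@i['hand_eye']) if name=='wrist' else i['view']
    c=V[:3,:3]@P+V[:3,3]; return np.array([i['cx']+f*c[0]/-c[2],i['cy']-f*c[1]/-c[2]])
def blobs(im,lo,hi,box,amin=10):
    x0,y0,x1,y1=box; m=cv2.inRange(cv2.cvtColor(im[y0:y1,x0:x1],cv2.COLOR_BGR2HSV),lo,hi)
    n,_,s,c=cv2.connectedComponentsWithStats(m)
    return [(np.round(c[k]+[x0,y0],1),s[k].tolist()) for k in range(1,n) if s[k][4]>=amin]
E
python3 - <<'E'
from h import *
t=cv2.imread('pics/top0.png'); s=cv2.imread('pics/scene0.png')
print('mats top',bt:=blobs(t,(0,0,0),(180,255,50),(390,150,440,258),150))
print('mats sc',bs:=blobs(s,(0,0,0),(180,255,50),(185,290,295,345),100))
for n,im,b in(('top',t,(410,252,440,270)),('sc',s,(185,290,203,310))): print('red',n,blobs(im,(0,150,80),(8,255,255),b),blobs(im,(172,150,80),(180,255,255),b))
for n,im,b in(('top',t,(245,195,278,226)),('sc',s,(270,190,305,210))): print('cap',n,blobs(im,(108,150,60),(125,255,255),b))
for n,im,b in(('top',t,(130,225,160,255)),('sc',s,(295,115,312,138))): print('green',n,blobs(im,(40,80,30),(90,255,255),b,5))
for n,im,b in(('top',t,(155,190,190,222)),('sc',s,(305,140,330,165))): print('foot',n,blobs(im,(105,130,60),(125,255,255),b))
for n,im,b in(('top',t,(200,188,228,216)),('sc',s,(298,158,320,185))): print('pe',n,blobs(im,(0,0,150),(180,50,255),b))
for a in (413,168),(416,193),(419,218),(423,243): print(plane(ray('top',a),.008))
v=np.hstack([cv2.resize(t[180:260,120:290],None,fx=2.3,fy=2.3*1.5),cv2.resize(s[110:220,260:340],None,fx=4,fy=276/110)])
cv2.imwrite('pics/c1.png',v);print(v.shape)
E
```

```text
mats top [(array([413.3, 167.6]), [13, 8, 21, 20, 335]), (array([416.2, 192.4]), [16, 33, 22, 20, 348]), (array([419.2, 217.8]), [19, 57, 22, 22, 368]), (array([422.3, 243.8]), [22, 83, 22, 22, 379])]
mats sc [(array([208.3, 307.2]), [15, 9, 18, 18, 241]), (array([229.3, 315.4]), [35, 17, 19, 18, 234]), (array([250.7, 324. ]), [57, 25, 19, 19, 249]), (array([272.6, 332.3]), [79, 33, 18, 20, 249])]
red top [(array([427.3, 261.1]), [14, 6, 7, 7, 37])] []
red sc [(array([193.3, 300.1]), [6, 8, 6, 5, 19])] []
cap top [(array([260.8, 210.3]), [6, 6, 20, 20, 290])]
cap sc [(array([291.6, 198.2]), [15, 5, 13, 8, 59])]
green top [(array([140. , 237.4]), [6, 9, 10, 8, 60])]
green sc [(array([303.2, 122.3]), [6, 5, 5, 6, 23])]
foot top [(array([175.4, 207.5]), [7, 7, 23, 21, 220])]
foot sc [(array([318.6, 154.1]), [6, 7, 16, 13, 109])]
pe top [(array([212.2, 199.2]), [5, 5, 15, 13, 141])]
pe sc [(array([308.2, 165.6]), [5, 4, 11, 8, 67])]
[ 0.65339576 -0.21869886  0.008     ]
[ 0.58493424 -0.22058865  0.008     ]
[ 0.51816562 -0.22243171  0.008     ]
[ 0.45296463 -0.22677584  0.008     ]
(276, 711, 3)
```

View pics/c1.png

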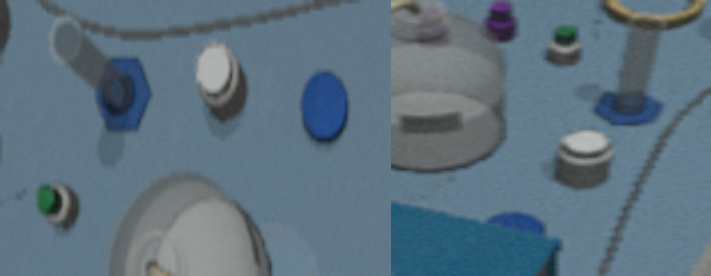

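The crop shows the hex foot, the white bottle, the blue cap and the green dropper clearly in the top view. In the scene view the blue cap is partly hidden behind the pump. Next I triangulate.

```bash
python3 - <<'E'
from h import *
np.set_printoptions(precision=4,suppress=True)
P=dict(m0=((422.3,243.8),(208.3,307.2)),m1=((419.2,217.8),(229.3,315.4)),m2=((416.2,192.4),(250.7,324)),m3=((413.3,167.6),(272.6,332.3)),red=((427.3,261.1),(193.3,300.1)),green=((140,237.4),(303.2,122.3)),pe=((212.2,199.2),(308.2,165.6)),foot=((173.5,207.7),(318.6,154.1)))
for k,(a,b) in P.items(): print(k,*cross([ray('top',a),ray('scene',b)]))
for k,z in(('m0',.008),('m1',.008),('m2',.008),('m3',.008),('red',.034),('green',.066),('pe',.088),('foot',.006)): print(k,plane(ray('top',P[k][0]),z)[:2],plane(ray('scene',P[k][1]),z)[:2])
print('cap',plane(ray('top',(260.8,210.3)),.025))
print('cyl top rim',plane(ray('top',(150,192)),.189))
print(pose())
E
```

```text
m0 [ 0.4503 -0.2253  0.0079] [np.float64(0.7723516530650258), np.float64(0.7723516530650113)]
m1 [ 0.5182 -0.2236  0.0076] [np.float64(0.728317586114471), np.float64(0.7283175861143331)]
m2 [ 0.5862 -0.2223  0.0066] [np.float64(0.8211914867801516), np.float64(0.8211914867802509)]
m3 [ 0.654  -0.2201  0.0077] [np.float64(0.6862413603845194), np.float64(0.6862413603842792)]
red [ 0.4054 -0.2264  0.0284] [np.float64(0.5576976742451897), np.float64(0.5576976742451605)]
green [0.479  0.4864 0.0623] [np.float64(0.6644409446765861), np.float64(0.6644409446764509)]
pe [0.5651 0.3019 0.0886] [np.float64(0.8890673999081705), np.float64(0.8890673999081256)]
foot [ 0.5655  0.4262 -0.0087] [np.float64(1.0955255787239644), np.float64(1.0955255787239802)]
m0 [ 0.451  -0.2248] [ 0.4497 -0.2258]
m1 [ 0.5187 -0.223 ] [ 0.5176 -0.224 ]
m2 [ 0.5865 -0.2213] [ 0.5858 -0.223 ]
m3 [ 0.6545 -0.2196] [ 0.6535 -0.2206]
red [ 0.4057 -0.2241] [ 0.4067 -0.2276]
green [0.4791 0.4854] [0.4796 0.4828]
pe [0.5659 0.3026] [0.5644 0.3015]
foot [0.5634 0.4225] [0.5672 0.4149]
cap [0.5466 0.1883 0.025 ]
cyl top rim [0.5639 0.4194 0.189 ]
[[-0.9207  0.3902 -0.0004  0.2632]
 [ 0.3902  0.9207 -0.0013  0.6211]
 [-0.0001 -0.0014 -1.      0.2305]
 [ 0.      0.      0.      1.    ]]
```

Red is at mat_0, and the row direction and 68 mm spacing agree with the text. I start with the dropper, keeping the present yaw, which clears the big bottle and the cylinder.

Emit:
{"op": "inch_along", "data": {
  "steps": "-0.04 -0.007 0 0 1;-0.04 -0.007 0 0 1;-0.04 -0.007 0 0 1;-0.04 -0.007 0 0 1;-0.035 -0.006 0 0 1;0 0 0 0 1;0 0 0 0 1"
}}

```text
t: 0.85
eef_pos: [0.4305, 0.5132, 0.231]
tool_rot: [-0.0, 0.2, 0.98, -0.0]
contact_force: [-0.4, 0.3, 1.2]
gripper_width: 0.997
grasp_force: 0.0
```

```bash
python3 - <<'E'
from h import *
T=pose(); im=eyes.read_camera('wrist'); cv2.imwrite('pics/w1.png',im); np.save('w1.npy',T); print(T)
print('green',blobs(im,(40,80,30),(90,255,255),(0,0,560,420),20)); print(proj('wrist',np.array([.479,.4855,.066]),T),proj('wrist',np.array([.564,.42,.189]),T),proj('wrist',np.array([.564,.42,.006]),T))
E
```

```text
[[-9.19747471e-01  3.92510504e-01 -3.05073249e-04  4.30520428e-01]
 [ 3.92510613e-01  9.19747345e-01 -4.89811833e-04  5.13166489e-01]
 [ 8.83340211e-05 -5.70247683e-04 -9.99999834e-01  2.30973021e-01]
 [ 0.00000000e+00  0.00000000e+00  0.00000000e+00  1.00000000e+00]]
green [(array([281.6, 239.6]), [272, 228, 20, 24, 379])]
[278.80984259 243.67037233] [240.18735032 441.22689142] [258.614726   300.50782454]
```

View pics/w1.png

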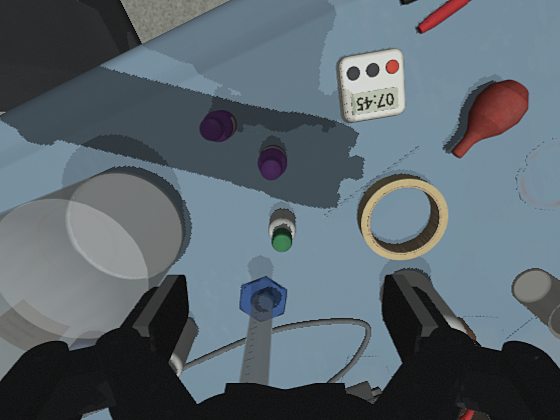

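The wrist picture shows the green cap at (282,240), the hexagonal foot at (264,298) with the tube leaning down from it, and the purple bottles at (218,126) and (272,161), well clear of the fingers.

```bash
python3 - <<'E'
from h import *
np.set_printoptions(precision=4,suppress=True)
T=np.load('w1.npy'); im=cv2.imread('pics/w1.png')
r=ray('wrist',(281.6,239.6),T); print(plane(r,.064),cross([r,ray('top',(140,237.4))]),cross([r,ray('top',(140,237.4)),ray('scene',(303.2,122.3))])[0])
g=blobs(im,(105,130,40),(125,255,255),(230,260,300,330),50); print('foot',g)
m=cv2.inRange(cv2.cvtColor(im,cv2.COLOR_BGR2HSV),(105,110,40),(125,255,255)); m[:260]=0;m[330:]=0;m[:,:230]=0;m[:,300:]=0
c=max(cv2.findContours(m,0,1)[0],key=cv2.contourArea); h=cv2.convexHull(c); 
w=np.array([plane(ray('wrist',p[0],T),.006)[:2] for p in h]).astype(np.float32); print('rect',cv2.minAreaRect(w),cv2.minEnclosingCircle(w))
print(np.round(cv2.approxPolyDP(w.reshape(-1,1,2),.006,True)[:,0],4))
p=np.array([.4795,.4855]); print('tool delta',T[:3,:3].T@(np.r_[p,.014]-T[:3,3]))
E
```

```text
[0.4769 0.4894 0.064 ] (array([0.4797, 0.4884, 0.0578]), [np.float64(0.3984939974369258), np.float64(0.3984939974370239)]) [0.4788 0.4882 0.0594]
foot [(array([262.9, 294.4]), [10, 17, 47, 40, 984])]
rect ((0.5606634020805359, 0.4277191758155823), (0.0562620609998703, 0.05729754641652107), 59.31808853149414) ((0.5634356737136841, 0.4258613586425781), 0.03208412602543831)
[[0.536  0.4103]
 [0.5362 0.4426]
 [0.5601 0.4562]
 [0.5914 0.4414]
 [0.5932 0.4268]
 [0.5767 0.3994]
 [0.5647 0.3939]]
tool delta [-0.0559 -0.0061  0.217 ]
```

Emit:
{"op": "inch_along", "data": {
  "steps": "-0.027 -0.002 0 0 1;-0.027 -0.002 0 0 1;0 0 0.03 0 1;0 0 0.04 0 1;0 0 0.04 0 1;0 0 0.03 0 1;0 0 0 0 1;0 0 0 0 1"
}}

```text
t: 1.7
eef_pos: [0.4767, 0.4906, 0.0916]
tool_rot: [-0.0, 0.198, 0.98, -0.0]
contact_force: [0.9, 0.2, 0.1]
gripper_width: 0.997
grasp_force: 0.0
```

Emit:
{"op": "inch_along", "data": {
  "steps": "0 0 0.03 0 1;0 0 0.03 0 1;0 0 0.018 0 1;0 0 0 0 1;0 0 0 0 1"
}}

```text
t: 2.2
eef_pos: [0.4784, 0.4904, 0.0148]
tool_rot: [0.0, 0.199, 0.98, 0.001]
contact_force: [-0.1, -0.5, -0.0]
gripper_width: 1.002
grasp_force: 0.0
```

Emit:
{"op": "inch_along", "data": {
  "steps": "0 0 0 0 0.6;0 0 0 0 0.5;0 0 0 0 0.4;0 0 0 0 0.3;0 0 0 0 0.2;0 0 0 0 0.1;0 0 0 0 0;0 0 0 0 0;0 0 0 0 0;0 0 0 0 0",
  "clamp_n": 25
}}

```text
t: 3.2
eef_pos: [0.4781, 0.4897, 0.014]
tool_rot: [0.0, 0.199, 0.98, 0.0]
contact_force: [-1.4, -0.3, 4.4]
gripper_width: 0.343
grasp_force: 24.8
```

Emit:
{"op": "inch_along", "data": {
  "steps": "0 0 -0.02 0 0;0 0 -0.04 0 0;0 0 -0.05 0 0;0 0 -0.05 0 0;0 0 -0.05 0 0;0 0 -0.05 0 0;0 0 -0.03 0 0;0 0 0 0 0;0 0 0 0 0"
}}

```text
t: 4.1
eef_pos: [0.4778, 0.4893, 0.3035]
tool_rot: [0.0, 0.199, 0.98, 0.0]
contact_force: [0.8, -0.6, -1.5]
gripper_width: 0.345
grasp_force: 24.8
```

Emit:
{"op": "inch_along", "data": {
  "steps": "0 0 0 -0.133 0;0 0 0 -0.133 0;0 0 0 -0.134 0;-0.007 -0.03 0 0 0;-0.007 -0.045 0 0 0;-0.007 -0.045 0 0 0;-0.007 -0.045 0 0 0;-0.007 -0.045 0 0 0;-0.007 -0.045 0 0 0;-0.007 -0.045 0 0 0;-0.007 -0.045 0 0 0;-0.007 -0.045 0 0 0;-0.007 -0.045 0 0 0;-0.007 -0.045 0 0 0;-0.007 -0.045 0 0 0;-0.007 -0.045 0 0 0;-0.007 -0.045 0 0 0;-0.007 -0.045 0 0 0;-0.007 -0.045 0 0 0;0 -0.03 0 0 0"
}}

```text
t: 6.1
eef_pos: [0.588, -0.2491, 0.3007]
tool_rot: [-0.002, 0.002, 1.0, -0.0]
contact_force: [0.1, -0.2, 0.3]
gripper_width: 0.344
grasp_force: 24.9
```

Emit:
{"op": "inch_along", "data": {
  "steps": "0 0 0 0 0;0 0 0 0 0"
}}

```text
t: 6.3
eef_pos: [0.5881, -0.2459, 0.301]
tool_rot: [-0.002, 0.001, 1.0, 0.001]
contact_force: [0.0, 0.2, -0.5]
gripper_width: 0.344
grasp_force: 24.9
```

```bash
python3 - <<'E'
from h import *
T=pose(); im=eyes.read_camera('wrist'); cv2.imwrite('pics/w2.png',im); np.save('w2.npy',T); print(T)
cv2.imwrite('pics/s2.png',eyes.read_camera('scene'))
E
```

```text
[[-0.99998997  0.00254444 -0.00368696  0.58809931]
 [ 0.00254054  0.99999621  0.00106072 -0.2459042 ]
 [ 0.00368964  0.00105134 -0.99999264  0.30104478]
 [ 0.          0.          0.          1.        ]]
```

View pics/w2.png

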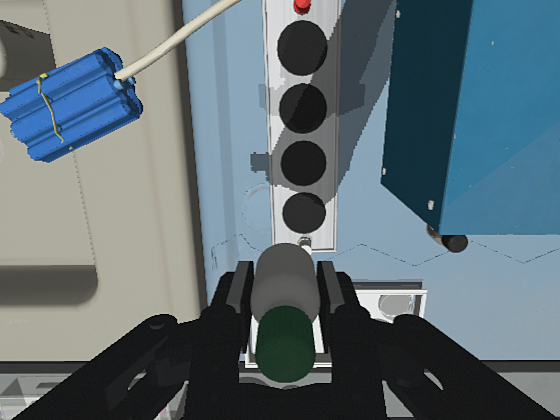

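View pics/s2.png

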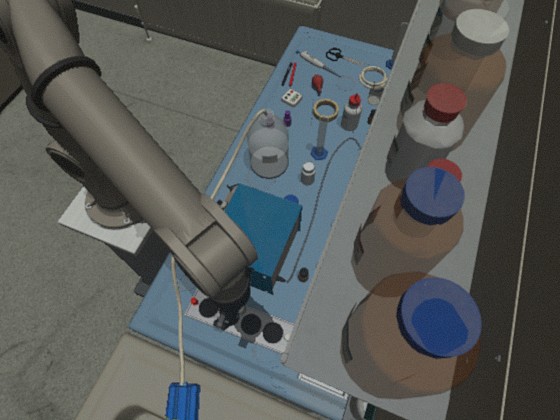

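The wrist view shows all four mats in a column at (302,48), (303,108), (303,163) and (304,212), with the dropper held at (286,310) and the white post at (305,243). The scene view shows the forearm well above the pump. Now I refine the mat positions.

```bash
python3 - <<'E'
from h import *
np.set_printoptions(precision=4,suppress=True)
T=np.load('w2.npy'); im=cv2.imread('pics/w2.png')
b=blobs(im,(0,0,0),(180,255,48),(272,15,332,240),900); print(b)
tt=[(422.3,243.8),(419.2,217.8),(416.2,192.4),(413.3,167.6)];ss=[(208.3,307.2),(229.3,315.4),(250.7,324),(272.6,332.3)]
for (c,s),t,u in zip(b,tt,ss):
    r=ray('wrist',c,T); print(plane(r,.008),*cross([r,ray('top',t)]),cross([r,ray('top',t),ray('scene',u)])[0])
E
```

```text
[(array([302.1,  47.5]), [6, 6, 50, 54, 2131]), (array([302.9, 108. ]), [8, 68, 47, 50, 1831]), (array([303.2, 162.7]), [9, 126, 45, 45, 1587]), (array([303.7, 212.4]), [11, 177, 43, 41, 1313])]
[ 0.45   -0.2255  0.008 ] [ 0.4505 -0.2252  0.0077] [np.float64(0.599726296270382), np.float64(0.5997262962704217)] [ 0.4502 -0.2254  0.0079]
[ 0.5176 -0.2236  0.008 ] [ 0.5182 -0.2234  0.0073] [np.float64(0.6004808724884155), np.float64(0.6004808724882197)] [ 0.518  -0.2236  0.0075]
[ 0.5853 -0.2223  0.008 ] [ 0.5864 -0.2221  0.0057] [np.float64(0.6719708571618705), np.float64(0.6719708571620261)] [ 0.586  -0.2222  0.0062]
[ 0.6529 -0.2207  0.008 ] [ 0.6547 -0.2205  0.0049] [np.float64(0.6722222248506767), np.float64(0.6722222248505946)] [ 0.6539 -0.2203  0.0068]
```

Emit:
{"op": "inch_along", "data": {
  "steps": "0.002 0.024 0 0 0;0 0 0.03 0 0;0 0 0.045 0 0;0 0 0.045 0 0;0 0 0.045 0 0;0 0 0.045 0 0;0 0 0.03 0 0;0 0 0 0 0;0 0 0 0 0"
}}

```text
t: 7.3
eef_pos: [0.5876, -0.2205, 0.0636]
tool_rot: [-0.0, -0.0, 1.0, 0.0]
contact_force: [0.2, 0.7, -0.1]
gripper_width: 0.346
grasp_force: 24.9
```

Emit:
{"op": "inch_along", "data": {
  "steps": "0.001 -0.001 0.02 0 0;0 0 0.014 0 0;0 0 0.004 0 0;0 0 0.002 0 0;0 0 0.002 0 0;0 0 0 0 0;0 0 0 0 0"
}}

```text
t: 8.0
eef_pos: [0.5869, -0.2229, 0.022]
tool_rot: [0.001, 0.0, 1.0, -0.0]
contact_force: [0.9, 1.2, 1.7]
gripper_width: 0.34
grasp_force: 24.9
```

Emit:
{"op": "inch_along", "data": {
  "steps": "0 0 0 0 0.4;0 0 0 0 0.5;0 0 0 0 0.6;0 0 0 0 0.65;0 0 0 0 0.65;0 0 0 0 0.65"
}}

```text
t: 8.6
eef_pos: [0.5862, -0.2227, 0.0212]
tool_rot: [-0.0, 0.0, 1.0, 0.0]
contact_force: [-1.0, 0.6, 0.1]
gripper_width: 0.651
grasp_force: 0.0
```

Emit:
{"op": "inch_along", "data": {
  "steps": "0 0 -0.02 0 0.65;0 0 -0.04 0 0.65;0 0 -0.05 0 0.65;0 0 -0.05 0 0.65;0 0 -0.05 0 0.65;0 0 -0.04 0 0.65;0 0 0 0 0.65;0 0 0 0 0.65"
}}

```text
t: 9.4
eef_pos: [0.5865, -0.2228, 0.2722]
tool_rot: [0.001, 0.0, 1.0, -0.0]
contact_force: [-0.8, 0.5, -1.0]
gripper_width: 0.652
grasp_force: 0.0
```

```bash
python3 - <<'E'
from h import *
im=eyes.read_camera('top'); cv2.imwrite('pics/t3.png',im); print(blobs(im,(40,60,20),(90,255,255),(390,160,440,260),5))
print(proj('top',np.array([.586,-.2222,.072])))
E
```

```text
[(array([424.1, 186.2]), [30, 23, 9, 8, 56])]
[425.14702002 186.77818351]
```

Emit:
{"op": "inch_along", "data": {
  "steps": "-0.003 0.03 0 0 0.65;-0.003 0.045 0 0 0.65;-0.003 0.045 0 0 0.65;-0.003 0.045 0 0 0.65;-0.003 0.045 0 0 0.8;-0.003 0.045 0 0 0.8;-0.003 0.045 0 0 0.8;0 0.045 0 0 0.8;0 0.04 0 0 0.8;0 0.026 0 0 0.8;0 0 0 0 0.8;0 0 0 0 0.8"
}}

```text
t: 10.65
eef_pos: [0.6065, 0.1883, 0.2691]
tool_rot: [-0.002, -0.0, 1.0, -0.001]
contact_force: [0.6, -0.5, -0.2]
gripper_width: 0.798
grasp_force: 0.0
```

```bash
python3 - <<'E'
from h import *
np.set_printoptions(precision=4,suppress=True)
T=pose(); im=eyes.read_camera('wrist'); cv2.imwrite('pics/w4.png',im); np.save('w4.npy',T); print(T)
b=blobs(im,(108,150,50),(125,255,255),(150,100,420,380),200); print(b)
for c,s in b:
    r=ray('wrist',c,T); print(plane(r,.027),*cross([r,ray('top',(260.8,210.3))]))
print(proj('wrist',np.array([.5466,.1883,.027]),T))
E
```

```text
[[-1.     -0.0004 -0.0033  0.6065]
 [-0.0004  1.     -0.0019  0.1883]
 [ 0.0033 -0.0019 -1.      0.2691]
 [ 0.      0.      0.      1.    ]]
[(array([285.7, 123.5]), [113, 0, 46, 43, 861])]
[0.5513 0.1883 0.027 ] [ 0.5528  0.1894 -0.0056] [np.float64(1.2229067564584328), np.float64(1.222906756458421)]
[285.6933 119.06  ]
```

View pics/w4.png

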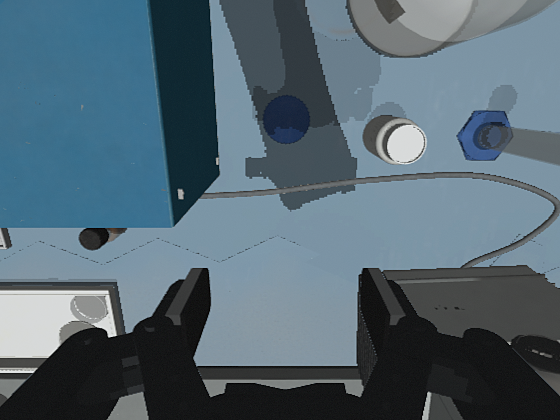

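The cap is seen whole at about (286,119), with the white bottle top at (405,143) and the hexagonal foot at (484,134). The amber vial is at (95,238). My search box had cut the cap off, so I remeasure all three.

```bash
python3 - <<'E'
from h import *
np.set_printoptions(precision=4,suppress=True)
T=np.load('w4.npy'); im=cv2.imread('pics/w4.png')
c=blobs(im,(108,130,40),(125,255,255),(255,85,320,155),200); print(c); r=ray('wrist',c[0][0],T); print('cap',plane(r,.027),*cross([r,ray('top',(260.8,210.3))]))
c=blobs(im,(0,0,190),(180,40,255),(380,115,435,170),200); print(c); r=ray('wrist',c[0][0],T); print('pe',plane(r,.088),*cross([r,ray('top',(212.2,199.2)),ray('scene',(308.2,165.6))]))
m=cv2.inRange(cv2.cvtColor(im,cv2.COLOR_BGR2HSV),(105,110,40),(125,255,255)); m[:100]=0;m[170:]=0;m[:,:445]=0;m[:,520:]=0
h=cv2.convexHull(max(cv2.findContours(m,0,1)[0],key=cv2.contourArea))
w=np.array([plane(ray('wrist',p[0],T),.006)[:2] for p in h]).astype(np.float32)
print('foot',w.min(0),w.max(0),cv2.minEnclosingCircle(w)); print(cv2.approxPolyDP(w.reshape(-1,1,2),.006,True)[:,0])
E
```

```text
[(array([285.9, 119.1]), [8, 10, 47, 49, 1709])]
cap [0.5466 0.1885 0.027 ] [0.5469 0.1885 0.0233] [np.float64(0.05902050904077685), np.float64(0.05902050904070735)]
[(array([405.5, 143.9]), [7, 10, 39, 39, 1113])]
pe [0.566  0.3012 0.088 ] [0.5653 0.3014 0.089 ] [np.float64(0.7878867985265398), np.float64(1.0373345647283791), np.float64(0.9362773423028783)]
foot [0.5387 0.3891] [0.5938 0.4478] ((0.5662432909011841, 0.42102813720703125), 0.03236651420593262)
[[0.5387 0.4375]
 [0.5554 0.4478]
 [0.5902 0.4407]
 [0.5938 0.4055]
 [0.5657 0.3891]
 [0.5387 0.4043]]
```

Emit:
{"op": "inch_along", "data": {
  "steps": "0.03 0 0 0 0.83;0.03 0 0 0 0.83;0 0 0.03 0 0.83;0 0 0.045 0 0.83;0 0 0.045 0 0.83;0 0 0.045 0 0.83;0 0 0.035 0 0.83;0 0 0 0 0.83;0 0 0 0 0.83"
}}

```text
t: 11.6
eef_pos: [0.5478, 0.1867, 0.0715]
tool_rot: [-0.0, 0.002, 1.0, -0.001]
contact_force: [-0.3, -0.5, 0.7]
gripper_width: 0.825
grasp_force: 0.0
```

Emit:
{"op": "inch_along", "data": {
  "steps": "0 0 0.03 0 0.83;0 0 0.02 0 0.83;0 0 0.01 0 0.83;0 0 0.003 0 0.83;0 0 0 0 0.83;0 0 0 0 0.83"
}}

```text
t: 12.2
eef_pos: [0.5486, 0.1886, 0.0097]
tool_rot: [0.001, 0.001, 1.0, 0.0]
contact_force: [0.5, -0.1, 0.4]
gripper_width: 0.826
grasp_force: 0.0
```

Emit:
{"op": "inch_along", "data": {
  "steps": "0.002 0 0.003 0 0.83;0 0 0 0 0.75;0 0 0 0 0.7;0 0 0 0 0.65;0 0 0 0 0.6;0 0 0 0 0.5;0 0 0 0 0.3;0 0 0 0 0.3;0 0 0 0 0.3;0 0 0 0 0.3",
  "clamp_n": 30
}}

```text
t: 13.2
eef_pos: [0.5457, 0.1884, 0.0056]
tool_rot: [0.0, 0.0, 1.0, 0.0]
contact_force: [-1.8, -0.3, 5.7]
gripper_width: 0.619
grasp_force: 31.4
```

Emit:
{"op": "inch_along", "data": {
  "steps": "0 0 -0.02 0 0.3;0 0 -0.04 0 0.3;0 0 -0.05 0 0.3;0 0 -0.05 0 0.3;0 0 -0.05 0 0.3;0 0 -0.03 0 0.3;0 0 0 0 0.3;0 0 0 0 0.3"
}}

```text
t: 14.0
eef_pos: [0.5455, 0.1884, 0.2454]
tool_rot: [0.0, 0.0, 1.0, 0.0]
contact_force: [-0.6, 0.6, -0.7]
gripper_width: 0.62
grasp_force: 31.7
```

Emit:
{"op": "inch_along", "data": {
  "steps": "-0.01 -0.03 0 0 0.3;-0.011 -0.045 0 0 0.3;-0.011 -0.045 0 0 0.3;-0.011 -0.045 0 0 0.3;-0.011 -0.045 0 0 0.3;-0.011 -0.045 0 0 0.3;-0.011 -0.045 0 0 0.3;-0.011 -0.045 0 0 0.3;-0.011 -0.04 0 0 0.3;-0.009 -0.024 0 0 0.3;0 0 0 0 0.3;0 0 0.03 0 0.3;0 0 0.04 0 0.3;0 0 0.04 0 0.3;0 0 0.04 0 0.3;0 0 0.03 0 0.3;0 0 0 0 0.3;0 0 0 0 0.3"
}}

```text
t: 15.8
eef_pos: [0.6515, -0.2197, 0.0644]
tool_rot: [-0.001, 0.0, 1.0, 0.0]
contact_force: [0.0, -0.5, -0.5]
gripper_width: 0.618
grasp_force: 31.7
```

Emit:
{"op": "inch_along", "data": {
  "steps": "-0.001 -0.001 0.03 0 0.3;0 0 0.015 0 0.3;0 0 0.003 0 0.3;0 0 0.002 0 0.3;0 0 0.001 0 0.3;0 0 0 0 0.3;0 0 0 0 0.3"
}}

```text
t: 16.5
eef_pos: [0.6537, -0.2219, 0.0151]
tool_rot: [0.001, 0.0, 1.0, -0.0]
contact_force: [-0.0, -0.4, -0.2]
gripper_width: 0.619
grasp_force: 31.7
```

Emit:
{"op": "inch_along", "data": {
  "steps": "0.001 0.001 0.0015 0 0.3;0 0 0 0 0.64;0 0 0 0 0.68;0 0 0 0 0.74;0 0 0 0 0.78;0 0 0 0 0.78;0 0 0 0 0.78"
}}

```text
t: 17.2
eef_pos: [0.6522, -0.2207, 0.0127]
tool_rot: [-0.0, 0.0, 1.0, 0.0]
contact_force: [0.2, 0.5, 1.4]
gripper_width: 0.782
grasp_force: 0.0
```

Emit:
{"op": "inch_along", "data": {
  "steps": "0 0 -0.02 0 0.78;0 0 -0.04 0 0.78;0 0 -0.05 0 0.78;0 0 -0.05 0 0.78;0 0 -0.05 0 0.78;0 0 -0.04 0 0.78;0 0 0 0 0.78;0 0 0 0 0.78"
}}

```text
t: 18.0
eef_pos: [0.6526, -0.2209, 0.264]
tool_rot: [0.001, 0.0, 1.0, -0.0]
contact_force: [-0.4, -0.6, -0.7]
gripper_width: 0.783
grasp_force: 0.0
```

```bash
python3 - <<'E'
from h import *
im=eyes.read_camera('top'); cv2.imwrite('pics/t5.png',im); print(blobs(im,(108,130,40),(125,255,255),(395,150,440,190),20),proj('top',np.array([.6537,-.2205,.035])))
print(blobs(im,(40,60,20),(90,255,255),(390,160,440,260),5))
E
```

```text
[(array([415.9, 165. ]), [11, 6, 21, 20, 220])] [417.02670266 164.87650574]
[(array([424. , 186.1]), [30, 22, 9, 9, 57])]
```

Emit:
{"op": "inch_along", "data": {
  "steps": "0.004 0.03 0 0 0.85;0.007 0.045 0 0 0.85;0.007 0.045 0 0 0.85;0.007 0.045 0 0 0.85;0.007 0.045 0 0 0.85;0.007 0.045 0 0 0.85;0.007 0.045 0 0 0.85;0.007 0.045 0 0 0.85;0.007 0.045 0 0 0.85;0.007 0.045 0 0 0.85;0.007 0.045 0 0 0.85;0.007 0.03 0 0 0.85;0.006 0.012 0 0 0.85;0 0 0 -0.13 0.85;0 0 0 -0.13 0.85;0 0 0 -0.13 0.85;0 0 0 -0.13 0.85;0 0 0 -0.13 0.85;0 0 0 -0.13 0.85;0 0 0 0 0.85"
}}

```text
t: 20.05
eef_pos: [0.5655, 0.2995, 0.2614]
tool_rot: [-0.001, -0.38, 0.925, -0.0]
contact_force: [-0.6, -0.0, 0.1]
gripper_width: 0.845
grasp_force: 0.0
```

```bash
python3 - <<'E'
from h import *
T=pose(); print(T, monitor.get_obs()['q']); print('delta',T[:3,:3].T@(np.array([.5655,.3013,.035])-T[:3,3]))
E
```

```text
[[-7.11894134e-01 -7.02283813e-01 -2.04626746e-03  5.65453191e-01]
 [-7.02281554e-01  7.11897056e-01 -1.78868591e-03  2.99451930e-01]
 [ 2.71289694e-03  1.63700882e-04 -9.99996307e-01  2.61384218e-01]
 [ 0.00000000e+00  0.00000000e+00  0.00000000e+00  1.00000000e+00]] [-0.60831002  0.39540992  0.03194303  1.61044619 -0.01313159  1.13864231
  1.77609954]
delta [-0.00194535  0.0012457   0.22637998]
```

Emit:
{"op": "inch_along", "data": {
  "steps": "-0.002 0.001 0.02 0 0.85;0 0 0.035 0 0.85;0 0 0.035 0 0.85;0 0 0.035 0 0.85;0 0 0.02 0 0.85;0 0 0 0 0.85;0 0 0 0 0.85"
}}

```text
t: 20.75
eef_pos: [0.5665, 0.3028, 0.1178]
tool_rot: [-0.0, -0.379, 0.926, -0.0]
contact_force: [0.2, 0.2, -0.1]
gripper_width: 0.849
grasp_force: 0.0
```

Emit:
{"op": "inch_along", "data": {
  "steps": "0 0 0.02 0 0.85;0 0 0.02 0 0.85;0 0 0.02 0 0.85;0 0 0.015 0 0.85;0 0 0.005 0 0.85;0 0 0 0 0.85;0 0 0 0 0.85"
}}

```text
t: 21.45
eef_pos: [0.5671, 0.3038, 0.0389]
tool_rot: [0.001, -0.38, 0.925, 0.0]
contact_force: [1.2, 0.6, -0.1]
gripper_width: 0.851
grasp_force: 0.0
```

Emit:
{"op": "inch_along", "data": {
  "steps": "0.002 0 0.002 0 0.85;0 0 0 0 0.75;0 0 0 0 0.65;0 0 0 0 0.6;0 0 0 0 0.55;0 0 0 0 0.5;0 0 0 0 0.3;0 0 0 0 0.3;0 0 0 0 0.3;0 0 0 0 0.3",
  "clamp_n": 30
}}

```text
t: 22.45
eef_pos: [0.5652, 0.3022, 0.0361]
tool_rot: [0.0, -0.38, 0.925, 0.0]
contact_force: [0.0, 0.5, 3.8]
gripper_width: 0.538
grasp_force: 30.7
```

Emit:
{"op": "inch_along", "data": {
  "steps": "0 0 -0.02 0 0.3;0 0 -0.04 0 0.3;0 0 -0.05 0 0.3;0 0 -0.05 0 0.3;0 0 -0.05 0 0.3;0 0 -0.03 0 0.3;0 0 0 0 0.3;0 0 0 0 0.3"
}}

```text
t: 23.25
eef_pos: [0.5647, 0.302, 0.2758]
tool_rot: [0.0, -0.38, 0.925, 0.0]
contact_force: [0.1, 0.2, -0.9]
gripper_width: 0.541
grasp_force: 30.9
```

Emit:
{"op": "inch_along", "data": {
  "steps": "0 0 0 0.13 0.3;0 0 0 0.13 0.3;0 0 0 0.13 0.3;0 0 0 0.13 0.3;0 0 0 0.13 0.3;0 0 0 0.13 0.3;0.002 -0.03 0 0 0.3;0.004 -0.045 0 0 0.3;0.004 -0.045 0 0 0.3;0.004 -0.045 0 0 0.3;0.004 -0.045 0 0 0.3;0.004 -0.045 0 0 0.3;0.004 -0.045 0 0 0.3;0.004 -0.045 0 0 0.3;0.004 -0.045 0 0 0.3;0.004 -0.045 0 0 0.3;0.004 -0.045 0 0 0.3;0.004 -0.03 0 0 0.3;0.001 -0.016 0 0 0.3;0 0 0 0 0.3"
}}

```text
t: 25.25
eef_pos: [0.5155, -0.2265, 0.2738]
tool_rot: [-0.002, 0.003, 1.0, -0.0]
contact_force: [0.5, -0.1, -0.5]
gripper_width: 0.54
grasp_force: 31.0
```

Emit:
{"op": "inch_along", "data": {
  "steps": "0 0 0 0 0.3;0 0 0.03 0 0.3;0 0 0.04 0 0.3;0 0 0.04 0 0.3;0 0 0.04 0 0.3;0 0 0.03 0 0.3;0 0 0 0 0.3;0 0 0 0 0.3"
}}

```text
t: 26.05
eef_pos: [0.5177, -0.2226, 0.0958]
tool_rot: [-0.001, -0.0, 1.0, 0.0]
contact_force: [0.0, -0.6, 0.6]
gripper_width: 0.542
grasp_force: 31.0
```

Emit:
{"op": "inch_along", "data": {
  "steps": "0 -0.001 0.03 0 0.3;0 0 0.013 0 0.3;0 0 0.004 0 0.3;0 0 0.003 0 0.3;0 0 0.001 0 0.3;0 0 0 0 0.3;0 0 0 0 0.3"
}}

```text
t: 26.75
eef_pos: [0.5179, -0.2251, 0.0454]
tool_rot: [0.001, 0.0, 1.0, -0.0]
contact_force: [-0.5, 0.6, -0.2]
gripper_width: 0.548
grasp_force: 31.0
```

Emit:
{"op": "inch_along", "data": {
  "steps": "0 0.001 0.0015 0 0.3;0 0 0 0 0.56;0 0 0 0 0.62;0 0 0 0 0.68;0 0 0 0 0.75;0 0 0 0 0.75;0 0 0 0 0.75"
}}

```text
t: 27.45
eef_pos: [0.5175, -0.2239, 0.0433]
tool_rot: [-0.0, 0.0, 1.0, 0.0]
contact_force: [-0.5, -0.2, 0.5]
gripper_width: 0.748
grasp_force: 0.0
```

Emit:
{"op": "inch_along", "data": {
  "steps": "0 0 -0.02 0 0.75;0 0 -0.04 0 0.75;0 0 -0.05 0 0.75;0 0 -0.05 0 0.75;0 0 -0.05 0 0.75;0 0 -0.05 0 0.75;0 0 -0.04 0 0.75;0 0 0 0 0.75;0 0 0 0 0.75"
}}

```text
t: 28.35
eef_pos: [0.5177, -0.224, 0.344]
tool_rot: [0.001, 0.0, 1.0, -0.0]
contact_force: [-0.7, -0.0, -0.1]
gripper_width: 0.749
grasp_force: 0.0
```

```bash
python3 - <<'E'
from h import *
im=eyes.read_camera('top'); cv2.imwrite('pics/t6.png',im); print(blobs(im,(0,0,150),(180,50,255),(405,190,440,235),20),proj('top',np.array([.518,-.2237,.096])))
E
```

```text
[(array([421.5, 199.8]), [0, 0, 28, 16, 94]), (array([431. , 229.6]), [19, 34, 13, 11, 91])] [432.0287694  212.18038773]
```

Emit:
{"op": "inch_along", "data": {
  "steps": "-0.002 0.03 0 0 0.75;-0.006 0.045 0 0 0.75;-0.006 0.045 0 0 0.75;-0.006 0.045 0 0 0.75;-0.006 0.045 0 0 0.75;-0.006 0.045 0 0 0.75;-0.006 0.045 0 0 0.75;-0.006 0.045 0 0 0.75;-0.006 0.045 0 0 0.75;-0.006 0.045 0 0 0.75;-0.006 0.045 0 0 0.75;-0.006 0.045 0 0 0.75;-0.006 0.045 0 0 0.75;-0.006 0.045 0 0 0.75;-0.006 0.03 0 0 0.75;0 0.02 0 0 0.75;0 0 0 0 0.75;0 0 0 0 0.75"
}}

```text
t: 30.2
eef_pos: [0.6036, 0.4402, 0.3409]
tool_rot: [-0.001, 0.0, 1.0, -0.001]
contact_force: [0.1, -0.8, 1.0]
gripper_width: 0.751
grasp_force: 0.0
```

```bash
python3 - <<'E'
from h import *
np.set_printoptions(precision=4,suppress=True)
T=pose(); im=eyes.read_camera('wrist'); cv2.imwrite('pics/w7.png',im); np.save('w7.npy',T); print(T)
t=eyes.read_camera('top'); cv2.imwrite('pics/t7.png',t); print(blobs(t,(0,0,150),(180,50,255),(420,195,442,225),20))
print('foot',proj('wrist',np.array([.565,.422,.006]),T),'top',proj('wrist',np.array([.565,.422,.189]),T))
E
```

```text
[[-1.      0.0007 -0.0026  0.6036]
 [ 0.0007  1.     -0.0029  0.4402]
 [ 0.0026 -0.0029 -1.      0.3409]
 [ 0.      0.      0.      1.    ]]
[(array([430.7, 208.6]), [0, 0, 20, 27, 242])]
foot [272.5992 131.2511] top [264.7084 150.1241]
```

View pics/w7.png

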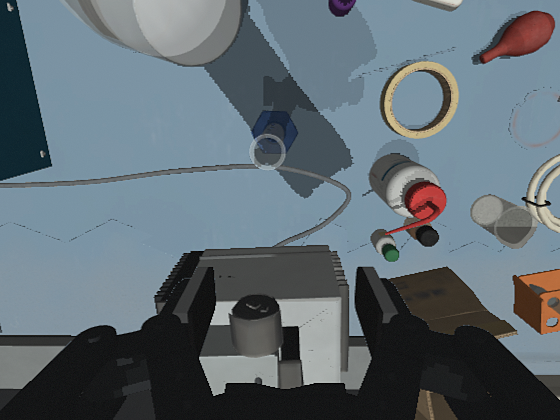

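View pics/t7.png

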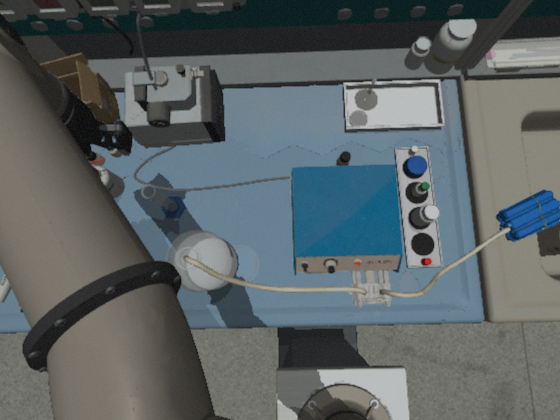

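The top view shows the cap, dropper and white bottle upright on their mats at (416,166), (420,190) and (425,215). In the wrist view the cylinder rim is a ring at (268,152), above the foot at (274,133).

```bash
python3 - <<'E'
from h import *
np.set_printoptions(precision=4,suppress=True)
T=np.load('w7.npy'); im=cv2.imread('pics/w7.png')
g=cv2.cvtColor(cv2.resize(im[125:180,240:300],None,fx=4,fy=4,interpolation=cv2.INTER_CUBIC),cv2.COLOR_BGR2GRAY)
c=cv2.HoughCircles(g,cv2.HOUGH_GRADIENT,1,20,param1=150,param2=25,minRadius=50,maxRadius=85); print(c)
ctr=c[0][0][:2]/4+[240,125]-.4; r=ray('wrist',ctr,T); print(ctr,'rim',plane(r,.189))
t0=cv2.imread('pics/top0.png'); print('rim x top',plane(ray('top',(148,190.5)),.189),cross([r,ray('top',(148,190.5))]))
m=cv2.inRange(cv2.cvtColor(im,cv2.COLOR_BGR2HSV),(100,130,30),(125,255,255)); m[:100]=0;m[160:]=0;m[:,:245]=0;m[:,305:]=0
h=cv2.convexHull(max(cv2.findContours(m,0,1)[0],key=cv2.contourArea))
w=np.array([plane(ray('wrist',p[0],T),.006)[:2] for p in h]).astype(np.float32)
print('foot',w.min(0),w.max(0)); print(cv2.approxPolyDP(w.reshape(-1,1,2),.005,True)[:,0])
E
```

```text
[[[109.5 108.5  72.8]]]
[266.975 151.725] rim [0.5664 0.4239 0.189 ]
rim x top [0.5674 0.424  0.189 ] (array([0.5667, 0.4239, 0.1896]), [np.float64(0.4695982008470008), np.float64(0.4695982008468234)])
foot [0.5382 0.3936] [0.5907 0.4556]
[[0.5395 0.408 ]
 [0.5435 0.4431]
 [0.5674 0.4556]
 [0.5907 0.4418]
 [0.5728 0.3962]
 [0.5633 0.3937]]
```

Emit:
{"op": "inch_along", "data": {
  "steps": "0.019 -0.008 0 0 0.8;0.018 -0.008 0 0 0.8;0 0 0 0 0.8;0 0 0.03 0 0.8;0 0 0.04 0 0.8;0 0 0.04 0 0.8;0 0 0.02 0 0.8;0 0 0 0 0.8;0 0 0 0 0.8"
}}

```text
t: 31.2
eef_pos: [0.5681, 0.4245, 0.2141]
tool_rot: [0.0, 0.001, 1.0, 0.0]
contact_force: [0.8, 0.6, 1.2]
gripper_width: 0.802
grasp_force: 0.0
```

Emit:
{"op": "inch_along", "data": {
  "steps": "0.001 -0.001 0.02 0 0.8;0 0 0.02 0 0.8;0 0 0.02 0 0.8;0 0 0.015 0 0.8;0 0 0.01 0 0.8;0 0 0 0 0.8;0 0 0 0 0.8"
}}

```text
t: 31.9
eef_pos: [0.5667, 0.4243, 0.1293]
tool_rot: [0.001, 0.0, 1.0, 0.0]
contact_force: [0.5, -0.8, -0.0]
gripper_width: 0.801
grasp_force: 0.0
```

Emit:
{"op": "inch_along", "data": {
  "steps": "0 0 0 0 0.7;0 0 0 0 0.65;0 0 0 0 0.6;0 0 0 0 0.55;0 0 0 0 0.5;0 0 0 0 0.45;0 0 0 0 0.41;0 0 0 0 0.38;0 0 0 0 0.35;0 0 0 0 0.33;0 0 0 0 0.31;0 0 0 0 0.29;0 0 0 0 0.2;0 0 0 0 0.1;0 0 0 0 0.1;0 0 0 0 0.1",
  "clamp_n": 30
}}

```text
t: 33.5
eef_pos: [0.566, 0.4241, 0.1283]
tool_rot: [0.0, 0.0, 1.0, 0.0]
contact_force: [0.2, -0.3, 0.7]
gripper_width: 0.3
grasp_force: 14.9
```

Emit:
{"op": "inch_along", "data": {
  "steps": "0 0 -0.01 0 0.1;0 0 -0.03 0 0.1;0 0 -0.04 0 0.1;0 0 -0.05 0 0.1;0 0 -0.05 0 0.1;0 0 -0.04 0 0.1;0 0 -0.02 0 0.1;0 0 0 0 0.1;0 0 0 0 0.1"
}}

```text
t: 34.4
eef_pos: [0.5659, 0.4237, 0.3681]
tool_rot: [-0.0, 0.0, 1.0, -0.0]
contact_force: [0.1, 0.7, -2.3]
gripper_width: 0.301
grasp_force: 15.1
```

Emit:
{"op": "inch_along", "data": {
  "steps": "0 -0.02 0 0 0.1;0 -0.03 0 0 0.1;0 -0.04 0 0 0.1;0 -0.04 0 0 0.1;0 -0.04 0 0 0.1;0 -0.04 0 0 0.1;0 -0.04 0 0 0.1;0 -0.04 0 0 0.1;0.014 -0.04 0 0 0.1;0.014 -0.04 0 0 0.1;0.014 -0.04 0 0 0.1;0.014 -0.04 0 0 0.1;0.014 -0.04 0 0 0.1;0.014 -0.04 0 0 0.1;0.014 -0.04 0 0 0.1;0.014 -0.04 0 0 0.1;0.003 -0.03 0 0 0.1;0 -0.009 0 0 0.1;0 0 0 0 0.1;0 0 0 0 0.1"
}}

```text
t: 36.4
eef_pos: [0.4506, -0.2233, 0.3672]
tool_rot: [-0.001, -0.0, 1.0, 0.0]
contact_force: [0.3, 0.9, -0.6]
gripper_width: 0.301
grasp_force: 15.2
```

Emit:
{"op": "inch_along", "data": {
  "steps": "0 -0.002 0.02 0 0.1;0 0 0.04 0 0.1;0 0 0.04 0 0.1;0 0 0.04 0 0.1;0 0 0.03 0 0.1;0 0 0.02 0 0.1;0 0 0 0 0.1;0 0 0 0 0.1"
}}

```text
t: 37.2
eef_pos: [0.451, -0.2257, 0.1784]
tool_rot: [-0.0, -0.001, 1.0, 0.0]
contact_force: [0.7, -0.1, -1.0]
gripper_width: 0.299
grasp_force: 15.2
```

```bash
python3 - <<'E'
from h import *
T=pose(); print(T[:3,3]); a=eyes.read_camera('wrist'); b=eyes.read_camera('scene')[240:360,150:310]
cv2.imwrite('pics/w8.png',np.hstack([cv2.resize(a,(400,300)),cv2.resize(b,(400,300))]))
E
```

```text
[ 0.45098056 -0.22573924  0.17842467]
```

View pics/w8.png

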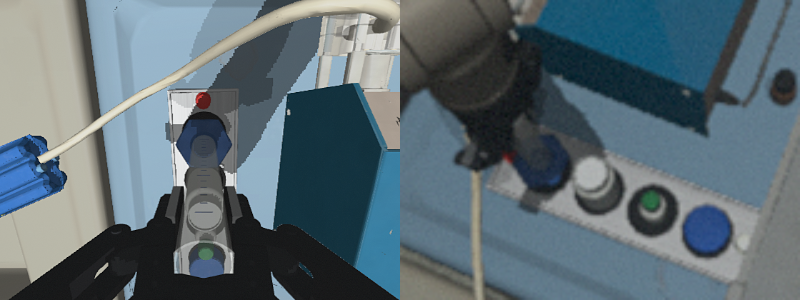

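The cylinder hangs upright over mat_0, with its blue foot at (204,140) left panel, just clear of the red post at (203,100). The other three stand in order on the tray.

Emit:
{"op": "inch_along", "data": {
  "steps": "0 0.001 0.015 0 0.1;0 0 0.012 0 0.1;0 0 0.006 0 0.1;0 0 0.004 0 0.1;0 0 0.002 0 0.1;0 0 0.001 0 0.1;0 0 0 0 0.1;0 0 0 0 0.1"
}}

```text
t: 38.1
eef_pos: [0.4507, -0.226, 0.1385]
tool_rot: [0.0, 0.0, 1.0, -0.0]
contact_force: [0.7, -0.4, -1.2]
gripper_width: 0.303
grasp_force: 15.2
```

Emit:
{"op": "inch_along", "data": {
  "steps": "0 0 0.001 0 0.1;0 0 0.001 0 0.1;0 0 0.001 0 0.1;0 0 0 0 0.1;0 0 0 0 0.1"
}}

```text
t: 38.6
eef_pos: [0.4508, -0.226, 0.1362]
tool_rot: [0.0, 0.0, 1.0, 0.0]
contact_force: [-2.1, 1.0, 9.2]
gripper_width: 0.301
grasp_force: 16.0
```

Contact force is 9 N, so the foot is on the mat. I release slowly and lift.

Emit:
{"op": "inch_along", "data": {
  "steps": "0 0 -0.001 0 0.3;0 0 0 0 0.33;0 0 0 0 0.36;0 0 0 0 0.4;0 0 0 0 0.45;0 0 0 0 0.5;0 0 0 0 0.6;0 0 0 0 0.7;0 0 0 0 0.7;0 0 0 0 0.7"
}}

```text
t: 39.6
eef_pos: [0.4505, -0.2259, 0.1363]
tool_rot: [0.0, 0.0, 1.0, 0.0]
contact_force: [-0.5, 0.2, -0.3]
gripper_width: 0.693
grasp_force: 0.0
```

Emit:
{"op": "inch_along", "data": {
  "steps": "0 0 -0.01 0 0.7;0 0 -0.02 0 0.7;0 0 -0.03 0 0.7;0 0 -0.04 0 0.7;0 0 -0.05 0 0.7;0 0 -0.04 0 0.7;0 0 -0.03 0 0.7;0 0 0 0 0.7;0 0 0 0 0.7"
}}

```text
t: 40.5
eef_pos: [0.4505, -0.226, 0.357]
tool_rot: [0.001, 0.0, 1.0, 0.0]
contact_force: [-0.6, 0.7, -1.4]
gripper_width: 0.698
grasp_force: 0.0
```

Emit:
{"op": "inch_along", "data": {
  "steps": "-0.03 0 0 0 0.7;-0.045 0.01 0 0 0.7;-0.045 0.03 0 0 0.7;-0.04 0.04 0 0 0.7;-0.01 0.045 0 0 0.7;0 0.045 0 0 0.7;0 0.045 0 0 0.7;0 0.045 0 0 0.7;0 0.045 0 0 0.7;0 0.045 0 0 0.7;0 0.045 0 0 0.7;0 0.03 0 0 0.7;0 0 0 0 0.7;0 0 0 0 0.7"
}}

```text
t: 41.9
eef_pos: [0.612, 0.1922, 0.3544]
tool_rot: [-0.001, -0.0, 1.0, -0.001]
contact_force: [0.0, -0.4, 0.1]
gripper_width: 0.698
grasp_force: 0.0
```

```bash
python3 - <<'E'
from h import *
np.set_printoptions(precision=1,suppress=True)
t=eyes.read_camera('top'); s=eyes.read_camera('scene')
cv2.imwrite('pics/f.png',np.hstack([cv2.resize(t[130:290,380:480],None,fx=3.5,fy=3.5),cv2.resize(s[230:390,170:290],None,fx=3.5,fy=3.5)]))
print('cap',blobs(t,(108,130,40),(125,255,255),(395,150,440,180),20),proj('top',np.array([.6537,-.2205,.035])))
print('green',blobs(t,(40,60,20),(90,255,255),(390,160,440,260),5),proj('top',np.array([.586,-.2222,.072])))
print('foot t',blobs(t,(105,110,40),(125,255,255),(400,225,445,262),20),proj('top',np.array([.45,-.2254,.014])))
print('foot s',blobs(s,(105,110,40),(125,255,255),(190,285,230,325),20),proj('scene',np.array([.45,-.2254,.014])))
print('cap s',blobs(s,(105,110,40),(125,255,255),(255,315,292,348),20),proj('scene',np.array([.6537,-.2205,.035])))
print('green s',blobs(s,(40,60,20),(90,255,255),(230,300,280,335),5),proj('scene',np.array([.586,-.2222,.072])))
print('pe',[blobs(i,(0,0,150),(180,50,255),b,20) for i,b in((t,(420,195,442,228)),(s,(218,290,246,325)))],proj('top',np.array([.518,-.2237,.096])),proj('scene',np.array([.518,-.2237,.096])))
print('cyl top pred',proj('top',np.array([.45,-.2254,.197])),proj('scene',np.array([.45,-.2254,.197])))
E
```

```text
cap [(array([416.4, 165. ]), [12, 6, 20, 20, 293])] [417.  164.9]
green [(array([424.1, 185.9]), [30, 22, 9, 9, 58])] [425.1 186.8]
foot t [(array([420.7, 243.9]), [11, 8, 23, 22, 297])] [423.4 244. ]
foot s [(array([209.2, 309. ]), [8, 13, 21, 20, 189])] [208.1 306.6]
cap s [(array([272.2, 331.6]), [8, 7, 19, 20, 279])] [272.4 330.6]
green s [(array([249.7, 319.6]), [16, 16, 8, 8, 50])] [249.1 319.2]
pe [[(array([428.4, 200.1]), [0, 0, 13, 11, 47]), (array([431.6, 211.6]), [5, 10, 14, 14, 152]), (array([432.3, 225.4]), [9, 28, 7, 5, 27])], [(array([230.2, 308. ]), [0, 7, 28, 28, 291]), (array([218.9, 320.2]), [0, 22, 5, 13, 24])]] [432.  212.2] [225.5 308.3]
cyl top pred [454.  235.9] [195.6 289.4]
```

View pics/f.png

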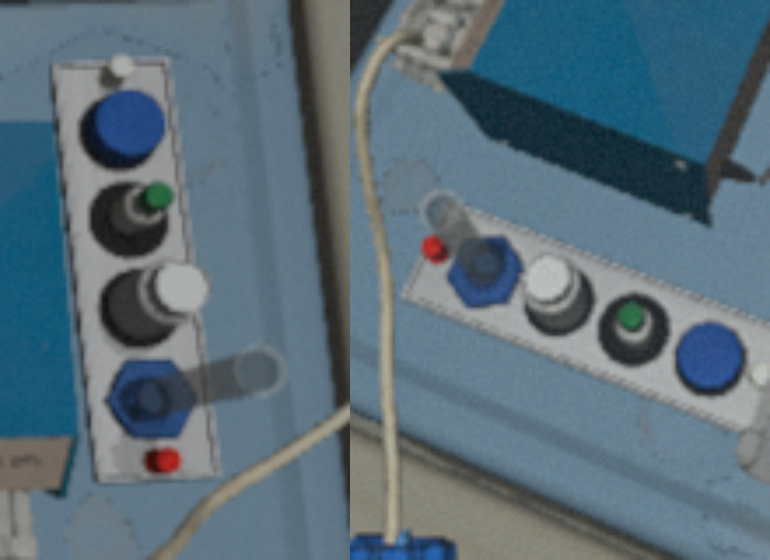

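All four pieces stand upright on their mats in the right order. The cylinder rim is at about (454,236) in the top view, as predicted, and the others are within about 1 px of prediction. I hand it in.

```bash
python3 -c "
from station import bot; print(bot.hand_in())"
```

```text
the job is handed in; nothing more can be done
None
```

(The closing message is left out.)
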